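Food pantry: ring for the packer, heft three unlabelled tins and hold up the heaviest

TASK

The labels have come off three tins and only the heaviest is a full one: ring the desk bell for the packer by pressing its plunger fully down, then heft the tins one at a time, in order from the bell's end of the tray, lifting each straight up a few centimetres clear of the tray for a moment and standing it back in its own compartment. Then pick up the one that felt heaviest (if it is the last, you may simply keep it) and finish while still holding it up in the gripper, upright and still above the tray, its bottom about 20 cm over the table; do not put it down. Leave the two lighter tins standing in their compartments, knock nothing over and leave everything else where it is.

Things in the scene. Friction and masses are not known exactly. Their poses are not given: they have to be found in the camera images.
- bell_top (a point): centre of the top face of the bell's black plunger head (20 mm across, 8 mm thick), 69 mm above the table when up; the desk bell is a steel dome on a black foot, 90 mm across, fixed to the table left of the tray; z up
- bell_plunger (a joint): how far the plunger is pressed straight down, m: 0 up, 0.008 at its stop; it springs back; about 1.5 N starts it and 5.5 N takes it to the stop
- tray: cardboard tray fixed to the table, 130 mm (its x) by 370 mm (its y), walls and the two dividers 28 mm high and 5 mm thick, floor 5 mm thick, three compartments in a row along its y; origin at the centre of its underside on the table; its +y end is the end towards the bell; turned by up to 0.3 rad
- spot_bell_end (a point): centre of the floor (5 mm above the table) of the tray's compartment at the bell's end; same axes as the tray
- spot_middle (a point): centre of the floor (5 mm above the table) of the tray's middle compartment; same axes as the tray
- spot_far_end (a point): centre of the floor (5 mm above the table) of the tray's compartment farthest from the bell; same axes as the tray
- tin_a: one of three identical closed bare-steel food tins without labels, diameter 66 mm, height 106 mm, upright; origin at the centre of its underside, z up its axis. They weigh between about 0.17 and 0.48 kg; one is at least 0.14 kg heavier than either other, which cannot be seen and is not told by the name. Each stands in one of the tray's three compartments, within about 15 mm of its centre
- tin_b: one of three identical closed bare-steel food tins without labels, diameter 66 mm, height 106 mm, upright; origin at the centre of its underside, z up its axis. They weigh between about 0.17 and 0.48 kg; one is at least 0.14 kg heavier than either other, which cannot be seen and is not told by the name. Each stands in one of the tray's three compartments, within about 15 mm of its centre
- tin_c: one of three identical closed bare-steel food tins without labels, diameter 66 mm, height 106 mm, upright; origin at the centre of its underside, z up its axis. They weigh between about 0.17 and 0.48 kg; one is at least 0.14 kg heavier than either other, which cannot be seen and is not told by the name. Each stands in one of the tray's three compartments, within about 15 mm of its centre
- fish_can: short can with a paper sleeve, diameter 84, height 38 mm, beyond the tray; loose, to be left alone; origin at the centre of its underside
- jar: terracotta-coloured jar, diameter 64, height 115 mm, beyond the tray; loose, to be left alone; origin at the centre of its underside
- tape_roll: roll of brown packing tape lying flat, diameter 96, height 48 mm, on the robot's side of the tray; loose, to be left alone; origin at the centre of its underside
- box_cutter: grey box cutter, 155 long, 26 wide, 16 mm high, on the robot's side of the tray; loose, to be left alone; origin at the centre of its underside
- paste_can: small red-sleeved can, diameter 54, height 58 mm, on the robot's side of the bell; loose, to be left alone; origin at the centre of its underside
- mug: white mug, diameter 76, height 90 mm, beyond the bell; loose, to be left alone; origin at the centre of its underside
- food_box: upright paper food box, 60 by 110 by 120 mm high, to the right of the tray; loose, to be left alone; origin at the centre of its underside
Mind the look-alikes: they are no part of the job. Leave any blue look-alike of the tin_b alone.

How it is judged:
By the outcome, as a careful person would: the job done as asked, in the order asked, and still so for the second after the job is handed in, while the arm keeps its last pose, push and grip.
It also fails if it takes over 72 s, if anything falls off the work surface, if the arm or the gripper's body presses on something with over 40 N, if the wrist force passes 120 N, or if a joint passes its speed limit or range.

ROBOT

A 6-joint arm with a two-finger parallel gripper is mounted at the origin on the work surface. World frame = base frame: x ahead of the robot, y to its left, z up, the work surface at z = 0. Lengths are in mm, angles in rad, forces in N, time in s.
With the tool pointing down it reaches from about 300 to 775 mm from the base axis. Payload 14.6 kg.
Tool frame: the origin (TCP) lies at the very end of the fingers, on their centre line; the grasp point (between the pads) lies 19 mm behind it; z points along the fingers, y is the line along which they close (so a half turn about z gives the same grasp; the last joint's range is limited). The gripper opens to 94 mm and grips with 3 to 60 N. Pads are 16 mm wide; open, the fingers measure 119 mm over their backs; the gripper's body (75 mm by 177 mm) begins 78 mm behind the grasp point.
Start: joints at [-1.406, 0.3, 1.521, -0, 1.321, -0.067], TCP at [126.345, -535.281, 205.446] pointing down, gripper open.
Joint ranges: [-3.03, 3.03], [-0.79, 2.21], [0.23, 2.52], [-1.04, 4.18], [0, 3.07], [-2.55, 2.55]. Speed limits (rad/s): [2.22, 2.22, 2.57, 3.14, 3.14, 3.14].

INTERFACE

Orientations are given as [roll, pitch, yaw] about the fixed x, y, z axes, in that order (R = Rz(yaw) Ry(pitch) Rx(roll)).
In Python, from cell import manip, camera, get_calibration gives the robot as it stands. The module is installed in compiled form; this text tells all that it offers.
- The arm moves only by the tool jog_arm, never from a script. Its argument "plan" is one flat list of numbers, 6 for each row, row after row: the shift along the world's x, y, z in m, then the turn, a rotation vector about the world's x, y, z in degrees. A call has 1 to 20 rows; each row is the pose to reach, as a shift and turn from the pose commanded when the call began; what a row does not reach only later rows make up. A row lasts 1/10 s, in which the tool goes at most 50 mm and 8.59 degrees, less where a joint would pass 70% of its speed; a pose out of reach is approached as far as the arm can. A call with a gripper value outside its range is refused whole. "claw" is the finger opening in m, from 0 to 0.094, set as the call begins (left out, the last holds). The fingers move at their own pace and stop on an object; "force" is the grip in N (left out, the last holds). Time passes only in rows, so rows that repeat a pose let the fingers close. It gives the time, the measured TCP pose, the force, the opening and the grip force at its end, in the units of the state.
- manip.read_state(): the state, without advancing time (a new reading comes with each control period).
- camera(name): name is "scene" or "top"; returns (picture, depth): 384x512x3 uint8, red, green, blue; 384x512 float32, mm along the optical axis (not along the pixel's ray), 0 where there is no reading.
- get_calibration(name): a dict with "fx", "fy", "cx", "cy" (pixels), "origin" and "attitude" of the camera in the world. Camera axes: x right, y down, z forward; pixel columns grow to the right and rows downward; lengths in mm; the calibration is good to about 2 mm. A picture is of the moment at which its call begins. get_calibration takes no time and is no camera call.
- manip.sign_off(): hands the job in; it is judged then, once.
The state is a dict: "clock": time; "joints": joint angles; "qd": joint speeds; "effort": joint torques, N m; "eef_pos": TCP position; "eef_rot": TCP orientation; "wrist_force": force on the tool from outside, world axes, zero at the start; "moment": the same for the moment, N m; "finger_gap": finger opening in mm; "finger_force": force on a finger pad.
Only numpy, scipy, OpenCV 4.12 (cv2) and the standard library are available. Lean on these libraries where they do the work, as an engineer would, in place of code of your own. Each camera call takes 0.05 s, during which the arm holds its last target. There are 200 camera calls.

## Working session

There is one attempt and no reset: what is moved stays moved. The work goes in short steps, Python scripts to look and compute and a tool call to move; the robot and the scene stay as the last step left them, time stands still between calls to the robot, and variables do not carry over. Pictures are saved under pics/ and viewed, at most 10 in all, crops included, and the job is handed in when it is done.

Besides the shell and the picture viewer there is one more tool, called by a JSON object that holds its "op" and its "data", one argument or row to a line. jog_arm: Moves the arm, as the interface text tells. Its arguments: {"type":"object","properties":{"plan":{"type":"array"},"claw":{"type":"number"},"force":{"type":"number"}},"required":["plan"]}

```bash
mkdir -p pics; cat > h.py <<'E'
import numpy as np, cv2
from cell import manip, camera, get_calibration
from scipy.spatial.transform import Rotation as R
def cal(n):
    c=get_calibration(n); A=np.array(c['attitude'],float)
    M=A if A.shape==(3,3) else R.from_euler('xyz',A).as_matrix()
    return c,M,np.array(c['origin'],float)
def pts(n,d):
    c,M,o=cal(n); v,u=np.indices(d.shape)
    P=np.stack([(u-c['cx'])/c['fx']*d,(v-c['cy'])/c['fy']*d,d],-1)
    return P@M.T+o
def ray(n,u,v,z):
    c,M,o=cal(n); r=M@np.array([(u-c['cx'])/c['fx'],(v-c['cy'])/c['fy'],1]); return o+r*(z-o[2])/r[2]
E
python3 - <<'E'
from h import *
for n in('top','scene'):
    im,d=camera(n); cv2.imwrite(f'pics/{n}.png',cv2.resize(im[:,:,::-1],(800,600))); np.savez(n,im=im,d=d)
    print(get_calibration(n))
print(manip.read_state())
P=pts('top',d=np.load('top.npz')['d'])
z=P[...,2]; d=np.load('top.npz')['d']
for lo,hi in((100,112),(62,74),(112,125)):
    m=((z>lo)&(z<hi)&(d>0)).astype(np.uint8)
    k,l,s,c=cv2.connectedComponentsWithStats(m)
    for i in range(1,k):
        if s[i,4]>25: q=P[l==i]; print(lo,c[i].round(),s[i],np.median(q,0).round(),q.min(0).round(),q.max(0).round())
E
```

```text
{'fx': 410.0171282970814, 'fy': 410.0171282970814, 'cx': 256.2484215249303, 'cy': 189.51210495251888, 'origin': array([ 309.51017942,  -37.6189582 , 1286.08351706]), 'attitude': array([-2.94997249, -0.00350682, -1.56275834])}
{'fx': 443.80768840706287, 'fy': 443.80768840706287, 'cx': 261.6785760094651, 'cy': 190.13816783796196, 'origin': array([1166.09460112,  508.26845413, 1043.49991891]), 'attitude': array([-2.43959071, -0.01284653,  2.30334594])}
{'clock': 0.1, 'joints': array([-1.40558867e+00,  3.00404329e-01,  1.52151029e+00, -1.62394925e-05,
        1.32070005e+00, -6.66258819e-02]), 'qd': array([ 8.87160514e-04, -3.41451200e-03, -3.41390811e-03, -6.95079901e-04,
        3.60666864e-04, -1.97031871e-05]), 'effort': array([ 1.05426116e-03, -5.32645476e+01, -3.53281689e+01,  7.09385052e-02,
        2.35204009e-02, -5.62017726e-05]), 'eef_pos': array([ 126.31011315, -535.06068204,  204.95290212]), 'eef_rot': array([-3.14057186e+00, -5.23471772e-05,  2.31837538e-01]), 'wrist_force': array([ 0.05869141, -0.13418182,  0.00163354]), 'moment': array([-0.00630751,  0.00111351, -0.043455
[... 5975 characters left out ...]
  112.] [ 683. -183.  122.]
112 [434. 160.] [429 145  19  24  63] [ 624. -555.  119.] [ 606. -601.  112.] [ 673. -549.  125.]
112 [ 34. 193.] [   0  166   71   55 2350] [521. 606. 115.] [441. 498. 112.] [602. 712. 124.]
112 [465. 169.] [449 167  33   4  38] [ 603. -650.  117.] [ 599. -698.  112.] [ 607. -603.  125.]
112 [434. 174.] [423 173  23   4  30] [ 586. -561.  121.] [ 582. -594.  112.] [ 588. -525.  125.]
112 [407. 186.] [387 174  40  26 788] [ 548. -478.  120.] [ 512. -535.  112.] [ 586. -421.  125.]
112 [470. 178.] [447 176  46   5  51] [ 577. -663.  118.] [ 570. -731.  112.] [ 583. -600.  125.]
112 [ 22. 275.] [ 12 264  23  23 346] [287. 609. 118.] [258. 578. 112.] [318. 641. 125.]
```

View pics/top.png

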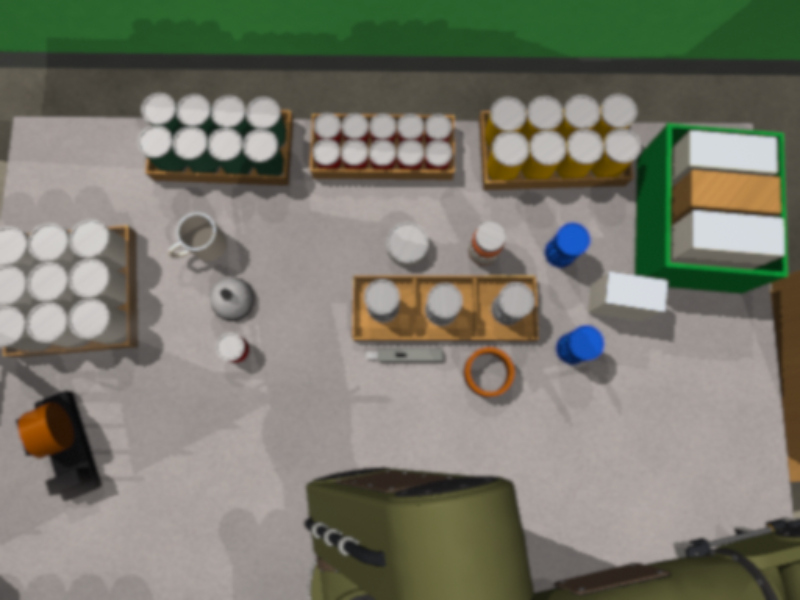

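View pics/scene.png

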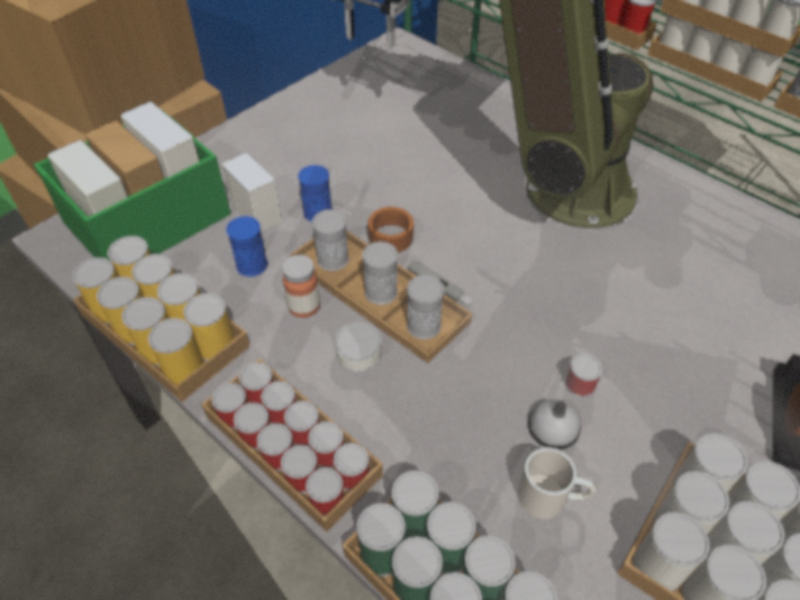

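The top view shows three bare tins in the cardboard tray at about (381,300), (444,303) and (515,301), with the bell at (232,298), mug (195,235), paste can (232,348), jar (488,240), fish can (408,245), tape (490,372) and cutter (405,354). The two blue tins at (568,245) and (580,345) are the look-alikes and stay put, because the ones I need are bare steel and stand in the tray. Next I refine the bell position and tray angle, and confirm in one crop.

```bash
python3 - <<'E'
from h import *
T=np.load('top.npz'); im,d=T['im'],T['d']; S=np.load('scene.npz')['im']; Sd=np.load('scene.npz')['d']
# tray mask
hsv=cv2.cvtColor(im,cv2.COLOR_RGB2HSV)
m=cv2.inRange(hsv,(8,90,60),(25,255,255)); m[:170]=0;m[222:]=0;m[:,:215]=0;m[:,355:]=0
pp=cv2.findNonZero(m).reshape(-1,2)
w=np.array([ray('top',u,v,28)[:2] for u,v in pp],np.float32); print('tray',cv2.minAreaRect(w))
# dark plunger in both views
def dark(n,im,box):
    x0,y0,x1,y1=box; g=im[y0:y1,x0:x1].max(2); print(n,g.min())
    b=(g<95).astype(np.uint8); k,l,s,c=cv2.connectedComponentsWithStats(b)
    for i in range(1,k):
        if s[i,4]>5:print(s[i],c[i]+[x0,y0],ray(n,*(c[i]+[x0,y0]),67).round(1))
dark('top',im,(130,172,168,208)); dark('scene',S,(335,250,375,290))
P=pts('scene',Sd); z=P[...,2]; k,l,s,c=cv2.connectedComponentsWithStats(((z>104)&(z<117)&(Sd>0)).astype(np.uint8))
for i in range(1,k):
    q=P[l==i]
    if s[i,4]>60: print('s',c[i].round(),((q.min(0)+q.max(0))/2).round(),(np.ptp(q,axis=0)).round())
a=cv2.resize(im[165:235,125:355,::-1],(800,243),interpolation=cv2.INTER_CUBIC)
b=cv2.resize(S[120:300,180:390,::-1],(400,343),interpolation=cv2.INTER_CUBIC)
e=cv2.resize(S[240:300,325:385,::-1],(400,343),interpolation=cv2.INTER_CUBIC)
cv2.imwrite('pics/crop.png',np.vstack([a,np.hstack([b,e])]))
E
```

```text
Traceback (most recent call last):
  File "h.py", line 13, in ray
    c,M,o=cal(n); r=M@np.array([(u-c['cx'])/c['fx'],(v-c['cy'])/c['fy'],1]); return o+r*(z-o[2])/r[2]
          ~~~^^^
  File "h.py", line 5, in cal
    c=get_calibration(n); A=np.array(c['attitude'],float)
ValueError: time passes only in moves, steps and waits
```

```bash
sed -i 's/^def cal(n)/from functools import lru_cache\n@lru_cache(None)\ndef cal(n)/' h.py; python3 - <<'E'
from h import *
T=np.load('top.npz'); im,d=T['im'],T['d']; S=np.load('scene.npz')['im']; Sd=np.load('scene.npz')['d']
hsv=cv2.cvtColor(im,cv2.COLOR_RGB2HSV)
m=cv2.inRange(hsv,(8,90,60),(25,255,255)); m[:170]=0;m[222:]=0;m[:,:215]=0;m[:,355:]=0
pp=cv2.findNonZero(m).reshape(-1,2)
w=np.array([ray('top',u,v,28)[:2] for u,v in pp],np.float32); print('tray',cv2.minAreaRect(w))
def dark(n,im,box):
    x0,y0,x1,y1=box; g=im[y0:y1,x0:x1].max(2); print(n,g.min())
    b=(g<95).astype(np.uint8); k,l,s,c=cv2.connectedComponentsWithStats(b)
    for i in range(1,k):
        if s[i,4]>5:print(s[i],c[i]+[x0,y0],ray(n,*(c[i]+[x0,y0]),67).round(1))
dark('top',im,(130,172,168,208)); dark('scene',S,(335,250,375,290))
P=pts('scene',Sd); z=P[...,2]; k,l,s,c=cv2.connectedComponentsWithStats(((z>104)&(z<117)&(Sd>0)).astype(np.uint8))
for i in range(1,k):
    q=P[l==i]
    if s[i,4]>60: print('s',c[i].round(),((q.min(0)+q.max(0))/2).round(),(np.ptp(q,axis=0)).round())
a=cv2.resize(im[165:235,125:355,::-1],(800,243),interpolation=cv2.INTER_CUBIC)
b=cv2.resize(S[120:300,180:390,::-1],(400,343),interpolation=cv2.INTER_CUBIC)
e=cv2.resize(S[240:300,325:385,::-1],(400,343),interpolation=cv2.INTER_CUBIC)
cv2.imwrite('pics/crop.png',np.vstack([a,np.hstack([b,e])]))
E
```

```text
tray ((526.6090698242188, -128.1702880859375), (142.14846801757812, 369.23553466796875), 0.5064370036125183)
top 51
[ 9  0 11  4 27] [144.22222222 173.2962963 ] [593.4 302.   67. ]
[ 12   9  22  25 161] [156.95652174 195.9378882 ] [523.7 259.4  67. ]
[12 13  7  7 36] [144.75       188.19444444] [547.2 297.6  67. ]
scene 62
[19  7  8  8 45] [357.46666667 260.8       ] [553.8 302.7  67. ]
[ 3 12 17 24 75] [342.24       275.33333333] [614.3 298.2  67. ]
[21 31 13  6 22] [361.59090909 284.68181818] [603.5 348.3  67. ]
s [66. 31.] [  436. -1202.   110.] [407. 292.  13.]
s [461.  31.] [-597.    5.  110.] [ 60. 307.  13.]
s [161. 117.] [ 556. -475.  111.] [ 64. 115.  13.]
s [ 90. 134.] [ 728. -638.  111.] [278. 246.  13.]
s [210. 142.] [ 534. -256.  109.] [66. 70. 10.]
s [ 96. 189.] [ 874. -358.  110.] [151. 291.  13.]
s [243. 163.] [ 532. -122.  109.] [65. 66. 11.]
s [190. 171.] [ 656. -208.  111.] [57. 58. 12.]
s [272. 185.] [537.  -3. 109.] [69. 67.  9.]
s [468. 334.] [564. 602. 111.] [235. 204.  13.]
s [277. 346.] [872. 306. 110.] [137. 205.  12.]
s [339. 376.] [837. 441. 110.] [55. 56. 10.]
```

View pics/crop.png

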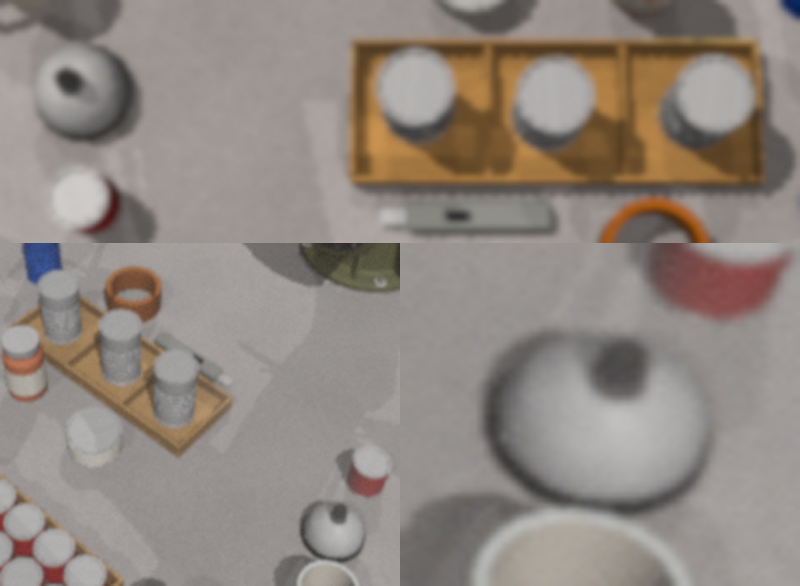

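The crop confirms it: bare tins in all three compartments, and a unique bell with its dark plunger head. Bell top is at about (550,300). Tins are at about (538,-4), (532,-122) and (534,-255), with tops at about 110, which matches 111. Tray yaw is about 0. Moving to the bell with the fingers closed.

{"op": "jog_arm", "data": {
  "plan": [0.424,0.835,0,0,0,-13.3,0.424,0.835,0,0,0,-13.3,0.424,0.835,0,0,0,-13.3,0.424,0.835,0,0,0,-13.3,0.424,0.835,0,0,0,-13.3,0.424,0.835,0,0,0,-13.3,0.424,0.835,0,0,0,-13.3,0.424,0.835,0,0,0,-13.3,0.424,0.835,0,0,0,-13.3,0.424,0.835,0,0,0,-13.3,0.424,0.835,0,0,0,-13.3,0.424,0.835,0,0,0,-13.3,0.424,0.835,0,0,0,-13.3,0.424,0.835,0,0,0,-13.3,0.424,0.835,0,0,0,-13.3,0.424,0.835,0,0,0,-13.3,0.424,0.835,0,0,0,-13.3,0.424,0.835,0,0,0,-13.3,0.424,0.835,0,0,0,-13.3,0.424,0.835,0,0,0,-13.3],
  "claw": 0,
  "force": 20
}}

```text
clock: 2.1
eef_pos: [550.6, 302.9, 203.6]
eef_rot: [3.141, 0.002, 0.003]
wrist_force: [0.7, -0.7, -0.2]
finger_gap: 0.5
finger_force: 0.0
```

{"op": "jog_arm", "data": {
  "plan": [0,0,-0.05,0,0,0,0,0,-0.1,0,0,0,0,0,-0.125,0,0,0,0,0,-0.13,0,0,0,0,0,-0.13,0,0,0,0,0,-0.13,0,0,0,0,0,-0.13,0,0,0]
}}

```text
clock: 2.8
eef_pos: [551.1, 300.0, 77.4]
eef_rot: [-3.14, -0.003, -0.0]
wrist_force: [1.4, -0.6, 0.2]
finger_gap: 0.6
finger_force: 0.0
```

{"op": "jog_arm", "data": {
  "plan": [0,0,-0.004,0,0,0,0,0,-0.008,0,0,0,0,0,-0.012,0,0,0,0,0,-0.015,0,0,0,0,0,-0.016,0,0,0,0,0,-0.016,0,0,0,0,0,-0.016,0,0,0]
}}

```text
clock: 3.5
eef_pos: [550.8, 299.9, 61.1]
eef_rot: [-3.141, -0.002, -0.0]
wrist_force: [-3.9, -3.1, 17.3]
finger_gap: 0.6
finger_force: 8.4
```

```bash
python3 -c "
from h import *
im,d=camera('scene'); cv2.imwrite('pics/bell.png',cv2.resize(im[200:300,310:430,::-1],(600,500),interpolation=cv2.INTER_CUBIC)); print(manip.read_state())"
```

```text
{'clock': 3.55, 'joints': array([ 4.40236853e-01,  6.11962049e-01,  1.42251660e+00, -8.90617721e-05,
        1.10549359e+00,  2.01136933e+00]), 'qd': array([-0.00131015,  0.00086479,  0.0019156 ,  0.00013502,  0.00226293,
        0.00043071]), 'effort': array([ 6.23866729e-02, -5.69938159e+01, -2.81300730e+01,  7.81522365e-02,
       -1.46954812e+00,  7.32408844e-04]), 'eef_pos': array([550.8025319 , 299.90028854,  61.0591625 ]), 'eef_rot': array([-3.14097367e+00, -1.49964193e-03, -2.96720772e-04]), 'wrist_force': array([-4.15609814, -2.77188272, 16.76675806]), 'moment': array([-0.5367822 ,  0.92436017,  0.02253101]), 'finger_force': 8.398052151314914, 'finger_gap': 0.44655022879286677}
```

View pics/bell.png

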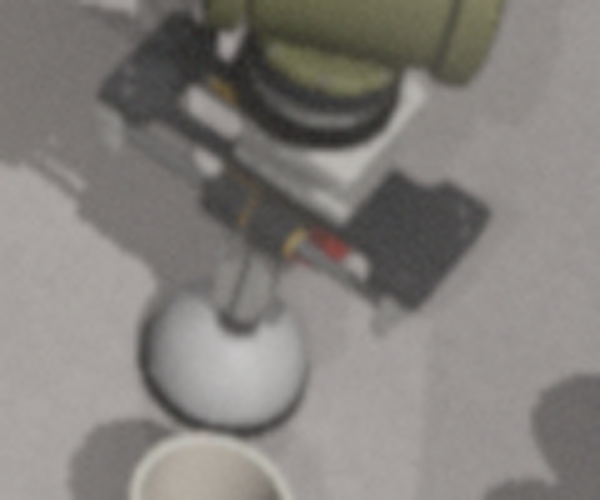

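The bell view shows the closed fingers on the plunger head at about (240,320). The tip is at z=61 with 17 N, so the plunger is at its stop. Lifting off and going to the first tin.

{"op": "jog_arm", "data": {
  "plan": [0,0,0.03,0,0,0,0,0,0.08,0,0,0,0,0,0.13,0,0,0]
}}

```text
clock: 3.85
eef_pos: [549.7, 299.4, 190.2]
eef_rot: [3.141, 0.002, -0.0]
wrist_force: [1.1, -0.3, 0.8]
finger_gap: 0.5
finger_force: 0.0
```

{"op": "jog_arm", "data": {
  "plan": [-0.012,-0.05,0.01,0,0,0,-0.012,-0.1,0.01,0,0,0,-0.012,-0.15,0.01,0,0,0,-0.012,-0.2,0.01,0,0,0,-0.012,-0.25,0.01,0,0,0,-0.012,-0.29,0.01,0,0,0,-0.012,-0.303,0.01,0,0,0,-0.012,-0.303,0.01,0,0,0,-0.012,-0.303,0.01,0,0,0,-0.012,-0.303,0.01,0,0,0,-0.012,-0.303,0.01,0,0,0,-0.012,-0.303,0.01,0,0,0],
  "claw": 0.094
}}

```text
clock: 5.05
eef_pos: [538.4, -2.4, 199.4]
eef_rot: [-3.142, 0.0, 0.001]
wrist_force: [0.7, 0.0, 0.5]
finger_gap: 91.8
finger_force: 0.0
```

{"op": "jog_arm", "data": {
  "plan": [0,0,-0.04,0,0,0,0,0,-0.08,0,0,0,0,0,-0.12,0,0,0,0,0,-0.145,0,0,0,0,0,-0.151,0,0,0,0,0,-0.151,0,0,0,0,0,-0.151,0,0,0]
}}

```text
clock: 5.75
eef_pos: [539.2, -3.2, 50.0]
eef_rot: [3.141, -0.002, -0.0]
wrist_force: [0.8, -0.3, 0.3]
finger_gap: 93.8
finger_force: 0.0
```

{"op": "jog_arm", "data": {
  "plan": [0,0,0,0,0,0,0,0,0,0,0,0,0,0,0,0,0,0,0,0,0,0,0,0,0,0,0,0,0,0,0,0,0,0,0,0,0,0,0,0,0,0,0,0,0,0,0,0],
  "claw": 0.05,
  "force": 25
}}

```text
clock: 6.55
eef_pos: [538.5, -3.4, 48.8]
eef_rot: [3.141, -0.001, -0.0]
wrist_force: [-1.7, -1.1, 6.2]
finger_gap: 66.2
finger_force: 25.0
```

{"op": "jog_arm", "data": {
  "plan": [0,0,0.01,0,0,0,0,0,0.025,0,0,0,0,0,0.045,0,0,0,0,0,0.06,0,0,0,0,0,0.065,0,0,0,0,0,0.065,0,0,0,0,0,0.065,0,0,0,0,0,0.065,0,0,0,0,0,0.065,0,0,0,0,0,0.065,0,0,0,0,0,0.065,0,0,0,0,0,0.065,0,0,0,0,0,0.065,0,0,0,0,0,0.065,0,0,0,0,0,0.065,0,0,0,0,0,0.065,0,0,0]
}}

```text
clock: 8.15
eef_pos: [538.4, -3.3, 113.5]
eef_rot: [3.142, -0.0, -0.0]
wrist_force: [0.0, 1.3, -1.5]
finger_gap: 65.9
finger_force: 25.0
```

```bash
python3 -c "
from h import *
for i in range(5):
  camera('top');s=manip.read_state(); print(s['clock'],s['wrist_force'].round(2),s['effort'].round(3)[1:3],s['eef_pos'])"
```

```text
8.2 [ 0.39  0.48 -2.04] [-55.168 -33.021] [538.34355459  -3.27970082 113.45037391]
8.25 [ 0.27 -0.13 -3.69] [-55.169 -33.021] [538.3584847   -3.27558683 113.44847788]
8.3 [-0.03  0.48 -2.04] [-55.169 -33.022] [538.33820819  -3.29319968 113.45836821]
8.35 [ 0.6  -0.3  -2.58] [-55.17  -33.022] [538.34480688  -3.29261519 113.45770497]
8.4 [-0.25 -0.33 -2.28] [-55.17  -33.021] [538.34103674  -3.25819844 113.45156367]
```

{"op": "jog_arm", "data": {
  "plan": [0,0,-0.02,0,0,0,0,0,-0.04,0,0,0,0,0,-0.055,0,0,0,0,0,-0.06,0,0,0,0,0,-0.063,0,0,0,0,0,-0.0645,0,0,0,0,0,-0.0645,0,0,0,0,0,-0.0645,0,0,0,0,0,-0.0645,0,0,0]
}}

```text
clock: 9.3
eef_pos: [538.6, -3.3, 49.4]
eef_rot: [3.142, -0.001, -0.0]
wrist_force: [-1.0, -0.5, -2.9]
finger_gap: 65.5
finger_force: 25.0
```

{"op": "jog_arm", "data": {
  "plan": [0,0,0,0,0,0,0,0,0,0,0,0,0,0,0,0,0,0,0,0,0,0,0,0,0,0,0,0,0,0,0,0,0,0,0,0,0,0,0,0,0,0,0,0,0.04,0,0,0,0,0,0.08,0,0,0,0,0,0.12,0,0,0,0,0,0.15,0,0,0,0,0,0.15,0,0,0,0,0,0.15,0,0,0],
  "claw": 0.094
}}

```text
clock: 10.6
eef_pos: [538.3, -3.3, 198.9]
eef_rot: [3.142, -0.001, -0.0]
wrist_force: [-0.5, 0.3, 0.2]
finger_gap: 93.9
finger_force: 0.0
```

```bash
cat > t.py <<'E'
from h import *
import sys
im,d=camera('top'); P=pts('top',d); z=P[...,2]
m=((z>100)&(z<118)&(P[...,0]>480)&(P[...,0]<590)&(P[...,1]>-320)&(P[...,1]<60)).astype(np.uint8)
k,l,s,c=cv2.connectedComponentsWithStats(m)
for i in range(1,k):
    q=P[l==i]
    if s[i,4]>60: print(c[i].round(),((q.min(0)+q.max(0))/2).round(),np.median(q,0).round(1),np.ptp(q,axis=0).round())
if len(sys.argv)>1: cv2.imwrite('pics/'+sys.argv[1],cv2.resize(im[140:240,130:360,::-1],(800,348)))
print(manip.read_state()['eef_pos'])
E
python3 t.py
```

```text
[285. 192.] [ 531. -122.  109.] [ 531.1 -123.7  109.5] [66. 62. 14.]
[330. 191.] [ 534. -255.  109.] [ 533.9 -255.8  109.5] [64. 65. 16.]
[537.96776283  -3.25194617 197.97795057]
```

{"op": "jog_arm", "data": {
  "plan": [-0.007,-0.04,0,0,0,0,-0.007,-0.08,0,0,0,0,-0.007,-0.11,0,0,0,0,-0.007,-0.119,0,0,0,0,-0.007,-0.119,0,0,0,0,-0.007,-0.119,0,0,0,0,-0.007,-0.119,-0.04,0,0,0,-0.007,-0.119,-0.08,0,0,0,-0.007,-0.119,-0.12,0,0,0,-0.007,-0.119,-0.145,0,0,0,-0.007,-0.119,-0.15,0,0,0,-0.007,-0.119,-0.15,0,0,0,-0.007,-0.119,-0.15,0,0,0,-0.007,-0.119,-0.15,0,0,0]
}}

```text
clock: 12.05
eef_pos: [532.1, -122.3, 50.5]
eef_rot: [3.141, -0.002, -0.0]
wrist_force: [0.3, -0.5, 0.7]
finger_gap: 93.9
finger_force: 0.0
```

{"op": "jog_arm", "data": {
  "plan": [0,0,0,0,0,0,0,0,0,0,0,0,0,0,0,0,0,0,0,0,0,0,0,0,0,0,0,0,0,0,0,0,0,0,0,0,0,0,0,0,0,0,0,0,0,0,0,0],
  "claw": 0.05
}}

```text
clock: 12.85
eef_pos: [531.4, -122.4, 49.1]
eef_rot: [3.141, -0.0, -0.0]
wrist_force: [-0.0, -0.5, 3.7]
finger_gap: 65.8
finger_force: 25.0
```

```bash
python3 t.py a.png
```

```text
[244. 190.] [538.  -3. 109.] [536.9  -3.8 109.4] [64. 62. 15.]
[330. 191.] [ 533. -255.  109.] [ 534.  -255.8  109.7] [63. 65. 17.]
[ 531.40587426 -122.35355109   49.09555706]
```

View pics/a.png

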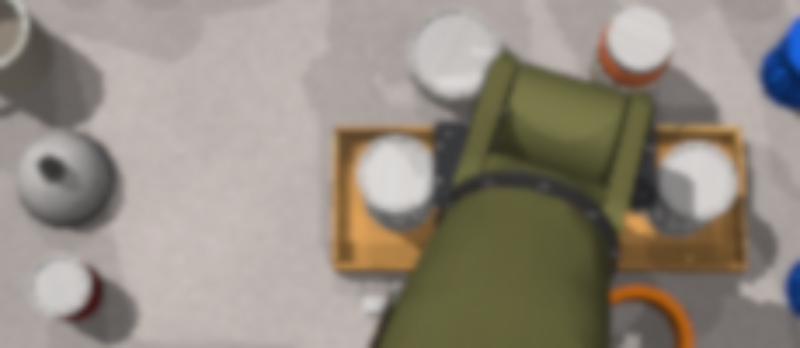

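Tin 1 is back upright in its compartment, at crop (397,175), and the gripper is on tin 2. Lifting it.

{"op": "jog_arm", "data": {
  "plan": [0,0,0.01,0,0,0,0,0,0.025,0,0,0,0,0,0.045,0,0,0,0,0,0.06,0,0,0,0,0,0.065,0,0,0,0,0,0.065,0,0,0,0,0,0.065,0,0,0,0,0,0.065,0,0,0,0,0,0.065,0,0,0,0,0,0.065,0,0,0,0,0,0.065,0,0,0,0,0,0.065,0,0,0,0,0,0.065,0,0,0,0,0,0.065,0,0,0,0,0,0.065,0,0,0,0,0,0.065,0,0,0]
}}

```text
clock: 14.5
eef_pos: [531.3, -122.3, 113.9]
eef_rot: [-3.142, 0.0, -0.0]
wrist_force: [-0.5, -0.4, -1.8]
finger_gap: 65.7
finger_force: 25.0
```

```bash
cat > w.py <<'E'
from h import *
W=[]
for i in range(10):
  camera('top');s=manip.read_state(); W.append(s['wrist_force'][2])
print(np.round(W,2),np.mean(W),s['effort'][1:3],s['eef_pos'],s['finger_gap'])
E
python3 w.py
```

```text
[-1.44 -1.56 -2.35 -1.49 -1.85 -2.06 -2.15 -1.94 -2.08 -2.11] -1.9028579087045934 [-55.79227924 -32.95303345] [ 531.33889132 -122.27112843  113.95679988] 65.55859989047642
```

{"op": "jog_arm", "data": {
  "plan": [0,0,-0.02,0,0,0,0,0,-0.04,0,0,0,0,0,-0.055,0,0,0,0,0,-0.06,0,0,0,0,0,-0.063,0,0,0,0,0,-0.0645,0,0,0,0,0,-0.0645,0,0,0,0,0,-0.0645,0,0,0,0,0,-0.0645,0,0,0]
}}

```text
clock: 15.9
eef_pos: [531.6, -122.3, 49.9]
eef_rot: [3.141, -0.001, -0.0]
wrist_force: [1.2, -0.3, -1.5]
finger_gap: 65.9
finger_force: 25.0
```

{"op": "jog_arm", "data": {
  "plan": [0,0,0,0,0,0,0,0,0,0,0,0,0,0,0,0,0,0,0,0,0,0,0,0,0,0,0,0,0,0,0,0,0,0,0,0,0,0,0,0,0,0,0,0,0.04,0,0,0,0,0,0.08,0,0,0,0,0,0.12,0,0,0,0,0,0.15,0,0,0,0,0,0.15,0,0,0,0,0,0.15,0,0,0],
  "claw": 0.094
}}

```text
clock: 17.2
eef_pos: [531.3, -122.3, 199.4]
eef_rot: [3.141, -0.0, -0.0]
wrist_force: [-1.6, 0.6, 0.3]
finger_gap: 94.3
finger_force: 0.0
```

```bash
python3 t.py
```

```text
[244. 190.] [537.  -3. 109.] [536.6  -3.8 109.7] [63. 62. 15.]
[332. 193.] [ 534. -256.  108.] [ 529.2 -260.8  109.5] [63. 64. 16.]
[ 530.96117686 -122.17450107  198.45538509]
```

{"op": "jog_arm", "data": {
  "plan": [0.003,-0.04,0,0,0,0,0.003,-0.08,0,0,0,0,0.003,-0.12,0,0,0,0,0.003,-0.133,0,0,0,0,0.003,-0.133,0,0,0,0,0.003,-0.133,0,0,0,0,0.003,-0.133,-0.04,0,0,0,0.003,-0.133,-0.08,0,0,0,0.003,-0.133,-0.12,0,0,0,0.003,-0.133,-0.145,0,0,0,0.003,-0.133,-0.151,0,0,0,0.003,-0.133,-0.151,0,0,0,0.003,-0.133,-0.151,0,0,0,0.003,-0.133,-0.151,0,0,0]
}}

```text
clock: 18.65
eef_pos: [535.1, -255.4, 50.1]
eef_rot: [3.14, -0.002, -0.0]
wrist_force: [-0.0, 0.0, -1.1]
finger_gap: 93.9
finger_force: 0.0
```

{"op": "jog_arm", "data": {
  "plan": [0,0,0,0,0,0,0,0,0,0,0,0,0,0,0,0,0,0,0,0,0,0,0,0,0,0,0,0,0,0,0,0,0,0,0,0,0,0,0,0,0,0,0,0,0,0,0,0],
  "claw": 0.05
}}

```text
clock: 19.45
eef_pos: [534.5, -255.5, 48.6]
eef_rot: [3.141, -0.0, -0.0]
wrist_force: [-0.8, -2.9, 3.7]
finger_gap: 65.7
finger_force: 25.0
```

{"op": "jog_arm", "data": {
  "plan": [0,0,0.01,0,0,0,0,0,0.025,0,0,0,0,0,0.045,0,0,0,0,0,0.06,0,0,0,0,0,0.065,0,0,0,0,0,0.065,0,0,0,0,0,0.065,0,0,0,0,0,0.065,0,0,0,0,0,0.065,0,0,0,0,0,0.065,0,0,0,0,0,0.065,0,0,0,0,0,0.065,0,0,0,0,0,0.065,0,0,0,0,0,0.065,0,0,0,0,0,0.065,0,0,0,0,0,0.065,0,0,0]
}}

```text
clock: 21.05
eef_pos: [534.3, -255.3, 113.5]
eef_rot: [-3.142, -0.0, -0.0]
wrist_force: [0.8, 0.2, -5.2]
finger_gap: 65.4
finger_force: 25.0
```

```bash
python3 w.py; python3 t.py b.png
```

```text
[-5.1  -4.72 -4.88 -4.21 -4.46 -4.28 -5.09 -5.3  -4.42 -3.98] -4.644383994096356 [-63.64260435 -34.84206319] [ 534.32576989 -255.27457567  113.42721117] 65.85288828641006
[244. 190.] [537.  -3. 109.] [536.7  -3.9 109.4] [64. 62. 13.]
[284. 192.] [ 532. -122.  109.] [ 531.4 -121.3  109.7] [65. 62. 15.]
[ 534.35031066 -255.28124465  113.45269577]
```

View pics/b.png

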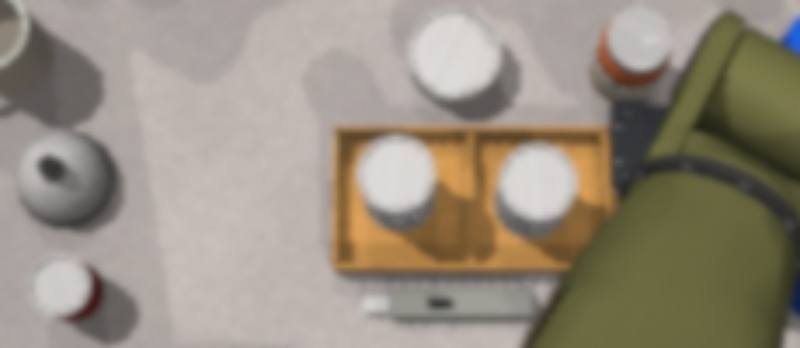

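Tins 1 and 2 stand upright at crop (397,175) and (538,185). The mean loads are about 2.4, 1.9 and 4.6 N, so the last tin is the full one and I keep it. Its bottom sits 43.6 mm below the TCP, so the TCP goes to about 243.6.

{"op": "jog_arm", "data": {
  "plan": [0,0,0.015,0,0,0,0,0,0.04,0,0,0,0,0,0.065,0,0,0,0,0,0.09,0,0,0,0,0,0.11,0,0,0,0,0,0.125,0,0,0,0,0,0.13,0,0,0,0,0,0.13,0,0,0,0,0,0.13,0,0,0,0,0,0.13,0,0,0,0,0,0.13,0,0,0,0,0,0.13,0,0,0,0,0,0.13,0,0,0,0,0,0.13,0,0,0,0,0,0.13,0,0,0],
  "force": 30
}}

```text
clock: 23.1
eef_pos: [534.3, -255.3, 243.4]
eef_rot: [3.142, 0.0, -0.0]
wrist_force: [-0.2, 0.6, -4.0]
finger_gap: 65.7
finger_force: 30.0
```

```bash
python3 -c "
from h import *
im,d=camera('scene'); cv2.imwrite('pics/fin.png',cv2.resize(im[:,:,::-1],(800,600))); s=manip.read_state(); print(s['eef_pos'],s['wrist_force'],s['finger_gap'])"
```

```text
[ 534.34137388 -255.27684451  243.43176715] [ 0.1753824   0.08502547 -4.73312884] 65.93835001099797
```

View pics/fin.png

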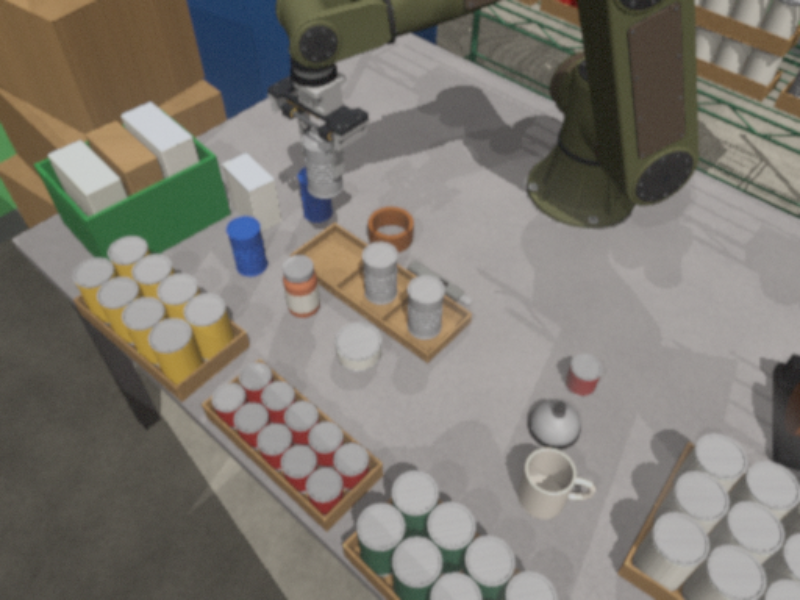

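The tin is held upright at (323,165), the two lighter tins stand at (380,272) and (425,306), and nothing else has moved.

```bash
python3 -c "
from cell import manip; print(manip.sign_off())"
```

```text
the job is handed in; nothing more can be done
None
```

I pressed the bell to its stop and hefted the three tins in order at about 2.4, 1.9 and 4.6 N; the last, from the far end, was the heaviest and is held upright with its bottom about 20 cm over the table, and the job is handed in.

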